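# Open the air lever and blow out a beaker

### The job

Blow out the narrow steel beaker with air: first turn the bench air on by squeezing the release button in the valve lever's grip and, keeping it squeezed, swinging the lever all the way down until it stays latched when you let go. Then pick up the narrow beaker, mouth down as it is, press it onto the middle of the sprung pad of the blow-out station until the pad is fully down, keep it there for two seconds, and set it down (do not drop it), still mouth down, inside the steel tray. Leave the air on and do not disturb the other things on the bench.

Things in the scene. Friction and masses are not known exactly. Their poses are not given: they have to be found in the camera images.
- air_lever (a joint): lever angle: 0 = raised (75 degrees above level), 1.2 rad = down on its stop (6 degrees above level, pointing to the valve's -x). A spring lifts it (2 to 5 N at the grip). While the release button is out a latch locks it: at the top (about 0.08 rad play) and at the bottom beyond about 1.14 rad (rests at 1.13), so swing it to the stop before letting go; let go in between, it rises again.
- release (a joint): travel of the dark steel release button, 56 x 20 mm, standing out of the +y face of the lever's grip to y = +24 mm: 0 = out, 0.010 m = fully squeezed (y = +14 mm, width over grip and button 27 mm, its middle at y = +0.5 mm; 37 mm when out). The latch is free from about 0.006 m on. Spring 2.4 N (out) to 6.4 N (in).
- lever_grip (a point): the point to squeeze, in the middle of the lever's white grip, 150 mm from the hinge. Frame turns with the lever: -x outward along it, y level and parallel to the hinge. Grip 104 to 180 mm from the hinge, 30 mm deep, 26 mm thick (faces at y = -13 and +13 mm). Squeeze along y: one finger on the button, one on the plain -y face. The grip does not give sideways.
- valve_hinge (a point): the lever's hinge axis, 100 mm above the bench on the grey fixed air valve (foot plate 130 x 110 mm, small round gauge on its +x side); the axis is its y; the lever swings from upright over to its -x side.
- pad_top (a point): middle of the upper face of the sprung pad (grey round disc with small holes, 90 mm diameter) of the blow-out station, a white fixed box 120 x 120 x 45 mm. The face is 69 mm above the bench when up, 57 mm when fully down; z up.
- pad (a joint): travel of the sprung pad: 0 = up, 0.012 m = fully down on its stop; the spring takes 3.6 N at first and 9 N at full travel.
- beaker_mid (a point): centre, half-way up, of the narrow steel beaker, which stands mouth down: round, 100 mm high, 56 mm diameter (62 mm at the rim, which is at the bottom), 0.1 to 0.18 kg; z up.
- tray_in (a point): centre of the inner floor (about 4 mm above the bench) of the steel tray, 140 x 140 mm outside with a rim 18 mm high, walls 4 mm, fixed to the bench; axes along its sides.
- wide_beaker: bystander: short wide steel beaker, mouth down, 90 mm diameter, 55 mm high; origin under its centre.
- jar: bystander: white jar, 60 mm diameter, 85 mm high; origin under its centre.
- amber_bottle: bystander: amber bottle, 60 mm diameter, 120 mm high; origin under its centre.
- wash_bottle: bystander: white bottle, 64 mm diameter, 170 mm high; origin under its centre.
- spatula: bystander: spatula lying on the bench, 180 mm long.
- timer: bystander: grey bench timer, 60 x 90 x 30 mm; origin under its centre.
There are look-alikes about, which are no part of the job. Leave any purple or turquoise look-alike of the part that bears tray_in alone.

How it is judged (in metres and radians):
On the way, in this order (a step that is already met when the one before it is completed fails the run):
1. the lever is latched fully down with its release button out again (value of joint air_lever above 1.05 rad and value of joint release below 0.003 m), for 0.3 s.
2. with the air on, the beaker, mouth down (within 0.2 rad) and within 20 mm of the pad's middle, keeps the pad fully down (11 mm or more) for a second (value of joint air_lever above 1.05 rad and value of joint pad above 0.011 m and horizontal distance between beaker_mid and pad_top below 0.02 m and z of beaker_mid in the frame of pad_top below 0.056 m and angle between beaker_mid's own z axis and vertical below 0.2 rad), for 1 s.
At the end, for the whole second after the job is handed in: The lever is still latched down (1.05 rad or more) with its button out (within 3 mm), the pad is back up (within 3 mm), and the narrow beaker stands at rest, mouth down (within 0.1 rad), flat on the floor of the tray inside its rim (centre within 45 mm of the tray's centre along each side) (all of step 1 and value of joint pad below 0.003 m and x of beaker_mid in the frame of tray_in between -0.045 and 0.045 m and y of beaker_mid in the frame of tray_in between -0.045 and 0.045 m and z of beaker_mid in the frame of tray_in between 0.044 and 0.056 m and angle between beaker_mid's own z axis and vertical below 0.1 rad and linear speed of beaker below 0.03 m/s); the robot touches nothing.
It fails at once if the beaker is dropped (falls faster than 0.8 m/s out of the fingers) (linear speed of beaker above 0.8 m/s and contact force between the fingers and beaker below 0.1 N).
It fails at once if a bystander is shifted more than 30 mm or tipped over (distance of any of wide_beaker, jar, amber_bottle, wash_bottle, spatula, timer from where it was at the start of the episode above 0.03 m or angle between any of wide_beaker, jar, amber_bottle, wash_bottle's own z axis and vertical above 0.5 rad).
It also fails if it takes over 58 s, if anything falls off the work surface, if the arm or the gripper's body presses on something with over 40 N, if the wrist force passes 120 N, or if a joint passes its speed limit or range.

### The arm

A 6-joint arm with a two-finger parallel gripper is mounted at the origin on the work surface. World frame = base frame: x ahead of the robot, y to its left, z up, the work surface at z = 0. Lengths are in mm, angles in rad, forces in N, time in s.
With the tool pointing down it reaches from about 350 to 725 mm from the base axis. Payload 4.3 kg.
Tool frame: the origin (TCP) lies on the front face of the gripper's body, between the roots of the fingers; the fingertips stand 73 mm ahead of it and the grasp point (between the pads) lies 54 mm ahead of it; y points along the fingers, x is the direction in which the jaws open and shut, and the axes are right-handed (so a half turn about y gives the same grasp; the last joint's range is limited). The gripper opens to 85 mm and grips with 20 to 120 N. Pads are 22 mm wide; open, the fingers measure 114 mm over their backs; the gripper's body (76 mm by 85 mm) begins 54 mm behind the grasp point. The pads swing forward as they close: fully open they stand 13 mm farther back than shut.
Start: joints at [1.083, 0.377, 0.081, 1.274, 0, 1.46], TCP at [212.11, 534.479, 303.929] pointing down, gripper open.
Joint ranges: [-2.72, 2.72], [-0.84, 1.66], [-1.02, 1.22], [-1.77, 2.12], [-1.37, 1.28], [-3.14, 3.14]. Speed limits (rad/s): [2.57, 2.57, 3.14, 3.14, 3.14, 3.14].

### API

Orientations are given as a unit quaternion [x, y, z, w].
In Python, from plant import sense, capture, get_calibration, sign_off gives the robot as it stands.
- The arm moves only by the tool send_rows, never from a script. Its argument "targets" is a list that holds one entry, the list of rows, each a list of 7 numbers: the shift along the world's x, y, z in cm, then the turn, a rotation vector about the world's x, y, z in degrees, then the opening, from 0 (shut) to 1 (fully open). A call has 1 to 20 rows; each row is the pose to reach, as a shift and turn from the pose commanded when the call began; what a row does not reach only later rows make up. A row lasts 1/8 s, in which the tool goes at most 62.5 mm and 10.7 degrees, less where a joint would pass 70% of its speed; a pose out of reach is approached as far as the arm can. A call with a gripper value outside its range is refused whole. The fingers move at their own pace and stop on an object; "grip_force" is the grip in N (left out, the last holds). Time passes only in rows, so rows that repeat a pose let the fingers close. It gives the time, the measured TCP pose, the force and the opening at its end, in the units of the state.
- sense(): the state, without advancing time (a new reading comes with each control period).
- capture(name): name is "scene" or "top" or "wrist"; returns (picture, depth): 480x640x3 uint8, red, green, blue; 480x640 float32, mm along the optical axis (not along the pixel's ray), 0 where there is no reading.
- get_calibration(name): a dict with "fx", "fy", "cx", "cy" (pixels), "T" (4x4, takes a point from camera to world coordinates); the wrist camera has in their place "hand_eye" (4x4, takes a point from camera to tool coordinates, whose origin is the TCP and whose axes are the tool frame's). Camera axes: x right, y up, looking along -z (the intrinsics and any distortion apply to the point x, -y, -z); pixel columns grow to the right and rows downward; lengths in mm; the calibration is good to about 2 mm. A picture is of the moment at which its call begins: read the wrist's pose just before it. get_calibration takes no time and is no camera call.
- sign_off(): hands the job in, once; it reports no verdict.
The state is a dict: "time": time; "joint_pos": joint angles; "qvel": joint speeds; "effort": joint torques, N m; "tool_pos": TCP position; "tool_rot": TCP orientation; "wrist_force": force on the tool from outside, world axes, zero at the start; "torque": the same for the moment, N m; "finger_gap": opening from 0.0 (shut) to 1.0 (fully open).
Only numpy, scipy, OpenCV 4.12 (cv2) and the standard library are available. Lean on these libraries where they do the work, as an engineer would, in place of code of your own. Each camera call takes 0.05 s, during which the arm holds its last target.

## Working session

There is one attempt and no reset: what is moved stays moved. The work goes in short steps, Python scripts to look and compute and a tool call to move; the robot and the scene stay as the last step left them, time stands still between calls to the robot, and variables do not carry over. Pictures are saved under pics/ and viewed, and the job is handed in when it is done.

Besides the shell and the picture viewer there is one more tool, called after "Call:" in YAML: its name, and indented under it one key for each argument. send_rows: Moves the arm, as the interface text tells. Its arguments: {"type":"object","properties":{"targets":{"type":"array"},"grip_force":{"type":"number"}},"required":["targets"]}

```bash
mkdir -p pics; ls
python3 - <<'E'
from plant import *
import cv2,numpy as np
s=sense();print(s)
for n in("scene","top","wrist"):
    p,d=capture(n);cv2.imwrite(f"pics/{n}0.png",p[:,:,::-1]);np.savez(f"{n}0.npz",p=p,d=d)
    print(n,get_calibration(n), (d>0).mean())
E
```

```text
pics
{'time': 0.0, 'joint_pos': array([ 1.08265872e+00,  3.78079016e-01,  7.96692145e-02,  1.27438234e+00,
       -1.80160715e-05,  1.46045502e+00]), 'qvel': array([-1.59465969e-04,  1.74511735e-04,  3.40339422e-04, -1.16094044e-03,
        2.47675416e-05,  3.33621318e-04]), 'effort': array([-3.43756692e-03, -4.63603878e+01,  2.69875306e+01,  2.07344274e-02,
       -3.17848726e-04, -8.28815736e-07]), 'tool_pos': array([211.89386352, 534.01222564, 302.96837857]), 'tool_rot': array([ 0.58532927,  0.3965964 , -0.39783819, -0.58465863]), 'wrist_force': array([0.14699445, 0.55142697, 0.39881797]), 'torque': array([-0.00875104, -0.02009119,  0.00245531]), 'finger_gap': 1.0021074365195606}
scene {'fx': 438.1906557358804, 'fy': 438.1906557358804, 'cx': 326.185256707397, 'cy': 242.80513001177883, 'T': array([[ 2.64844316e-01, -8.23517542e-01,  5.01673545e-01,
         9.35423450e+02],
       [ 9.64238715e-01,  2.31595388e-01, -1.28869220e-01,
        -1.06112244e+02],
       [-1.00592164e-02,  5.17863335e-01,  8.55404219e-01,
         9.03822337e+02],
       [ 0.00000000e+00,  0.00000000e+00,
[... 314 characters left out ...]
3,
         2.51871583e+01],
       [-1.70660936e-03,  1.81559951e-01,  9.83378397e-01,
         1.67359203e+03],
       [ 0.00000000e+00,  0.00000000e+00,  0.00000000e+00,
         1.00000000e+00]])} 0.9962272135416667
wrist {'fx': 353.8192119478993, 'fy': 353.8192119478993, 'cx': 316.17240861264867, 'cy': 244.2946235269148, 'hand_eye': array([[ 9.99998833e-01, -9.41084591e-04, -1.20325709e-03,
        -5.14556052e-01],
       [-8.77540555e-04,  2.90837919e-01, -9.56771934e-01,
        -7.16314678e+01],
       [ 1.25035611e-03,  9.56771874e-01,  2.90836754e-01,
         7.42530171e+01],
       [ 0.00000000e+00,  0.00000000e+00,  0.00000000e+00,
         1.00000000e+00]])} 0.9958756510416666
```

View pics/scene0.png

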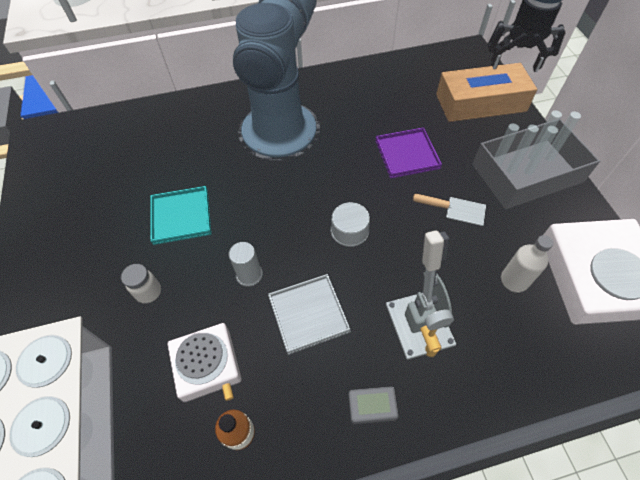

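View pics/top0.png

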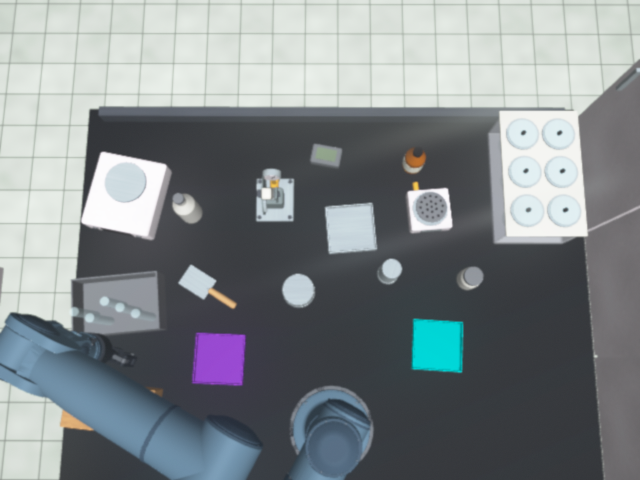

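View pics/wrist0.png

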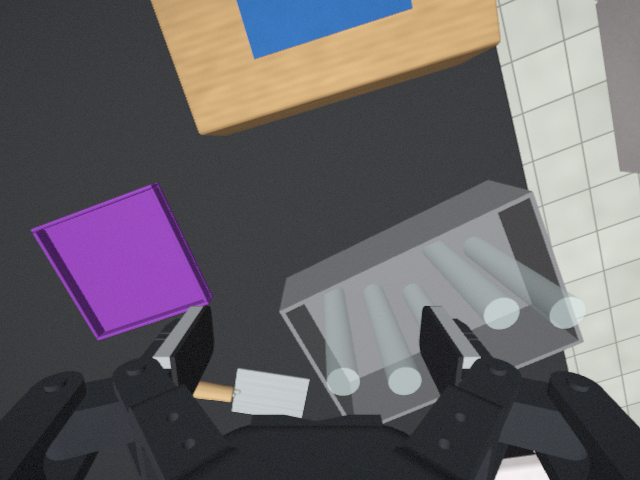

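The scene view shows the lever at about (432,250), its valve plate at (422,325), the tray at (308,313), the narrow beaker at (245,263), the station at (203,355) and the wide beaker at (350,223). The purple and turquoise trays are look-alikes. The next step is to get 3-D points.

```bash
cat > h.py <<'E'
import numpy as np,cv2
from scipy.spatial.transform import Rotation as R
from plant import *
def cloud(n,d,T=None,c=None):
    c=c or get_calibration(n)
    if T is None: T=c["T"]
    v,u=np.mgrid[0:480,0:640]
    P=np.stack([(u-c["cx"])/c["fx"]*d,-(v-c["cy"])/c["fy"]*d,-d],-1)
    W=P@T[:3,:3].T+T[:3,3]
    W[d<=0]=np.nan
    return W
def load(n,k=0):
    z=np.load(f"{n}{k}.npz");return z["p"],z["d"]
def wristT(s,c):
    M=np.eye(4);M[:3,:3]=R.from_quat(s["tool_rot"]).as_matrix();M[:3,3]=s["tool_pos"]
    return M@c["hand_eye"]
E
python3 - <<'E'
from h import *
np.set_printoptions(precision=1,suppress=True)
s=sense();print(R.from_quat(s["tool_rot"]).as_matrix())
for n in("scene","top"):
    p,d=load(n);W=cloud(n,d)
    pts=dict(scene=dict(bench=(100,100),beaker=(242,248),pad=(195,352),tray=(308,313),grip=(434,240),button=(445,236),plate=(400,340),wide=(350,214),lever=(428,285)),
      top=dict(bench=(400,400),beaker=(390,264),pad=(431,206),tray=(350,230),grip=(265,193),plate=(262,212),wide=(298,286)))[n]
    for k,(u,v) in pts.items(): print(n,k,W[v,u],p[v,u])
    x0,x1,y0,y1=((380,480,220,370) if n=="scene" else (245,310,160,230))
    cv2.imwrite(f"pics/z_{n}.png",cv2.resize(p[y0:y1,x0:x1,::-1],None,fx=5,fy=5,interpolation=cv2.INTER_CUBIC)[:600,:800])
E
```

```text
[[ 0.4 -0.  -0.9]
 [ 0.9 -0.   0.4]
 [-0.  -1.   0. ]]
scene bench [-549.2 -586.4 -211.9] [154 148 151]
scene beaker [ 427.5 -161.4   99.5] [198 208 213]
scene pad [ 616.6 -290.7   71.1] [147 147 151]
scene tray [571.8 -56.7   8.1] [202 210 217]
scene grip [611.2 163.7 276.6] [235 234 230]
scene button [607.3 185.9 273.6] [101 106 112]
scene plate [681.9 115.6   5.8] [153 160 163]
scene wide [376.6  96.7  55.5] [193 200 204]
scene lever [639.5 165.1 159.4] [ 97 100 103]
top bench [  75.8 -193.8    0.1] [55 60 63]
top beaker [ 446.9 -160.7  101.4] [199 213 220]
top pad [ 621.5 -285.9   64.5] [102 104 109]
top tray [563.5 -55.7   2.8] [205 218 223]
top grip [599.6 170.4 273.8] [248 248 246]
top plate [614.6 204.9  14.7] [173 186 192]
top wide [390.4  94.2  55.9] [197 210 218]
```

Run:
```python
from h import *
p,d=load("scene");im=cv2.resize(p[215:365,375:485,::-1],None,fx=4,fy=4,interpolation=cv2.INTER_CUBIC);cv2.imwrite("pics/z_scene2.png",im)
```

```text
(no output)
```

View pics/z_scene2.png

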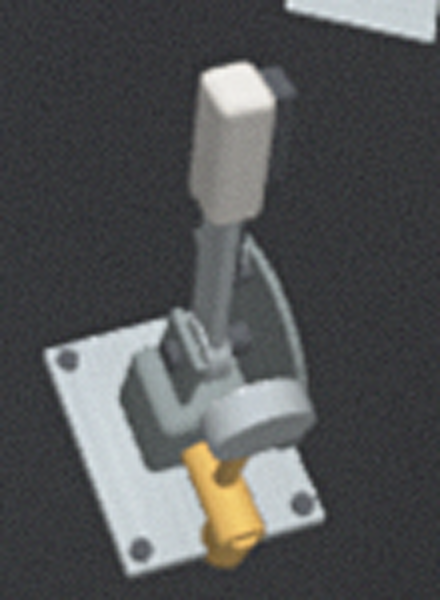

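View pics/z_top.png

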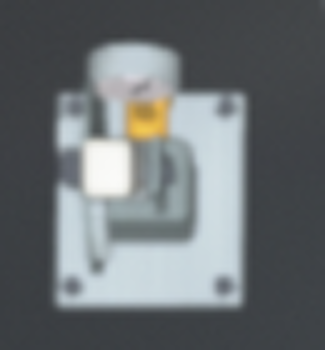

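Run:
```python
from h import *
np.set_printoptions(precision=1,suppress=True)
def q(a): return np.nanpercentile(a,[2,10,50,90,98],axis=0)
for n in("scene","top"):
    p,d=load(n);W=cloud(n,d);g=p.min(-1)
    X,Y,Z=W[...,0],W[...,1],W[...,2]
    # grip
    box=(abs(X-610)<90)&(abs(Y-165)<60)
    m=box&(Z>195)&(Z<300)
    m1=m&(g>170); print(n,"grip",m1.sum());print(q(W[m1]))
    m2=m1&(Z>262);print(" top face",m2.sum(),W[m2].mean(0));print(q(W[m2]))
    m3=m&(g<140);print(" dark",m3.sum(),q(W[m3]) if m3.sum() else '')
    # plate
    bb=(abs(X-640)<110)&(abs(Y-160)<90)&(Z<25)&(Z>2)&(g>110)
    k=cv2.morphologyEx(bb.astype(np.uint8),cv2.MORPH_OPEN,np.ones((3,3)))
    P=W[k>0][:,:2].astype(np.float32);print(" plate",cv2.minAreaRect(P), np.nanmedian(Z[k>0]))
    # pad
    b=(abs(X-620)<80)&(abs(Y+286)<80)&(Z>35)&(Z<85)
    P=W[b&(Z<52)&(g>150)][:,:2].astype(np.float32);print(" box",cv2.minAreaRect(P))
    P=W[b&(Z>60)][:,:2].astype(np.float32);print(" pad",cv2.minEnclosingCircle(P),cv2.minAreaRect(P),np.median(Z[b&(Z>60)]))
    b=(abs(X-435)<60)&(abs(Y+160)<60)&(Z>92);P=W[b][:,:2].astype(np.float32)
    print(" beaker",cv2.minEnclosingCircle(P),cv2.minAreaRect(P),np.median(Z[b]))
    b=(abs(X-565)<100)&(abs(Y+56)<90)&(Z<30)&(Z>1.5)&(g>90)
    k=cv2.morphologyEx(b.astype(np.uint8),cv2.MORPH_OPEN,np.ones((3,3)))
    P=W[k>0][:,:2].astype(np.float32);print(" tray",cv2.minAreaRect(P), q(Z[k>0]))
    b=(abs(X-390)<70)&(abs(Y-94)<70)&(Z>48);P=W[b][:,:2].astype(np.float32)
    print(" wide",cv2.minEnclosingCircle(P))
```

```text
scene grip 165
[[591.1 157.7 269.3]
 [594.  158.4 271.6]
 [605.1 166.8 274.9]
 [614.7 176.  277.4]
 [616.2 177.8 278.3]]
 top face 165 [604.6 166.9 274.6]
[[591.1 157.7 269.3]
 [594.  158.4 271.6]
 [605.1 166.8 274.9]
 [614.7 176.  277.4]
 [616.2 177.8 278.3]]
 dark 531 [[595.5 155.7 201. ]
 [603.4 156.2 214.7]
 [619.3 167.3 243.4]
 [631.1 188.6 269.3]
 [633.4 191.6 272.5]]
 plate ((656.8944091796875, 168.90863037109375), (132.47015380859375, 109.62835693359375), 0.09559034556150436) 10.975436179101564
 box ((622.2647705078125, -285.1944885253906), (120.3197250366211, 118.88585662841797), 4.887334823608398)
 pad ((621.5285034179688, -284.9183349609375), 45.69140625) ((622.3853149414062, -285.05316162109375), (88.8930892944336, 88.57788848876953), 30.72260284423828) 69.8514483716508
 beaker ((438.6736145019531, -163.65121459960938), 28.417495727539062) ((438.4433898925781, -163.58335876464844), (55.22792434692383, 54.272918701171875), 14.917973518371582) 100.60025533857299
 tray ((566.845947265625, -54.99690246582031), (149.58169555664062, 143.08128356933594), 4.518055438995361) [ 2.2
[... 570 characters left out ...]
4) 9.570459338216324
 box ((618.6842041015625, -285.6843566894531), (121.48841094970703, 121.9874496459961), 5.623079299926758)
 pad ((620.0404663085938, -286.3655090332031), 45.53266143798828) ((619.7874755859375, -284.8670959472656), (88.09569549560547, 88.63229370117188), 85.71466827392578) 68.66859796491326
 beaker ((435.099609375, -165.1465301513672), 28.75735855102539) ((435.03228759765625, -164.4007568359375), (52.83425521850586, 52.93750762939453), 1.105055332183838) 99.65491565094976
 tray ((570.5870361328125, -57.99967956542969), (146.72811889648438, 140.05885314941406), 5.855512619018555) [ 1.7  2.3  6.4 17.1 22.6]
 wide ((382.61700439453125, 94.46488189697266), 45.03329086303711)
```

Run:
```python
from h import *
M=R.from_quat(sense()["tool_rot"]).as_matrix();print(np.degrees(np.arctan2(M[1,0],M[0,0])),M)
```

```text
68.35516024127 [[ 3.68851616e-01 -7.53076594e-04 -9.29487987e-01]
 [ 9.29486926e-01 -1.41546819e-03  3.68852342e-01]
 [-1.59343474e-03 -9.99998715e-01  1.77877119e-04]]
```

Call:
send_rows:
  targets:
    - [[0,0,4,0,0,4,1],[4,-5,8,0,0,10,1],[8,-10,12,0,0,17,1],[12,-15,12,0,0,22,1],[16,-20,12,0,0,22,1],[20,-26,12,0,0,22,1],[24,-32,12,0,0,22,1],[27,-36.7,12,0,0,22,1],[27,-36.7,12,0,0,22,1],[27,-36.7,12,0,0,22,1]]

```text
time: 1.4
tool_pos: [483.2, 165.3, 423.2]
tool_rot: [-0.499, -0.5, 0.501, 0.5]
wrist_force: [-0.1, 0.3, -0.1]
finger_gap: 1.001
```

```bash
cat >> h.py <<'E'
def wshot(k):
    s=sense();p,d=capture("wrist");c=get_calibration("wrist")
    W=cloud("wrist",d,wristT(s,c),c)
    cv2.imwrite(f"pics/wrist{k}.png",p[:,:,::-1]);np.savez(f"wrist{k}.npz",p=p,d=d,W=W)
    return p,d,W,s
E
python3 - <<'E'
from h import *
np.set_printoptions(precision=2,suppress=True)
p,d,W,s=wshot(1);print(s["tool_pos"],R.from_quat(s["tool_rot"]).as_matrix())
E
```

```text
[483.23 165.31 423.23] [[-0. -0. -1.]
 [ 1. -0. -0.]
 [-0. -1.  0.]]
```

View pics/wrist1.png

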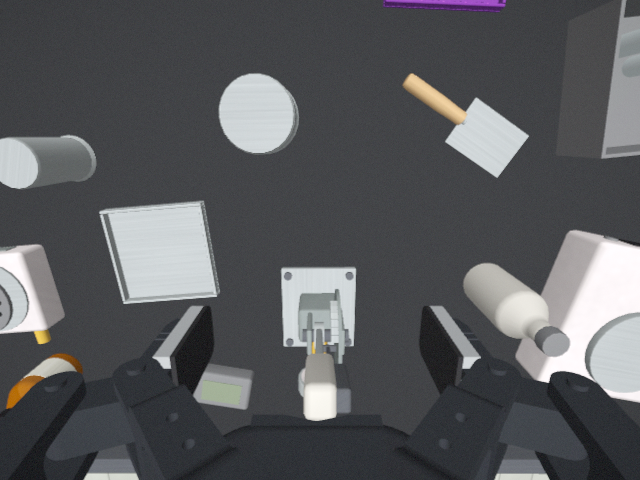

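The wrist picture shows the valve plate at (318,305) with the lever grip at (320,385), midway between the fingers. The tray is at (160,250) and the wide beaker at (258,113).

Run:
```python
from h import *
np.set_printoptions(precision=1,suppress=True)
def q(a): return np.nanpercentile(a,[2,10,50,90,98],axis=0)
z=np.load("wrist1.npz");p,W=z["p"],z["W"];g=p.min(-1)
X,Y,Z=W[...,0],W[...,1],W[...,2]
box=(abs(X-610)<80)&(abs(Y-165)<45)
v,u=np.mgrid[0:480,0:640]
gm=box&(Z>180)&(Z<300)&(g>150)&(v>340)&(v<425)&(u>280)&(u<345)
print("grip",gm.sum());print(q(W[gm]))
t=gm&(Z>266);print("top",t.sum(),W[t].mean(0));print(q(W[t]))
dk=box&(Z>180)&(Z<300)&(g<140)&(v>340)&(v<425)&(u>325)&(u<360);print("dark",q(W[dk]))
# profile of -x face of grip, lever: for z bins
for z0 in range(90,285,10):
    m=box&(abs(Z-z0)<5)&(v<425)&(u>290)&(u<350)&(abs(Y-167)<11)
    if m.sum()>3: print(z0,m.sum(),np.percentile(X[m],[5,50,95]),np.percentile(Y[m],[5,95]))
bb=(abs(X-640)<110)&(abs(Y-160)<90)&(Z<25)&(Z>3)&(g>110)&(u>270)&(u<365)
k=cv2.morphologyEx(bb.astype(np.uint8),cv2.MORPH_OPEN,np.ones((3,3)))
print("plate",cv2.minAreaRect(W[k>0][:,:2].astype(np.float32)),np.median(Z[k>0]))
bb=(u<230)&(u>90)&(v>190)&(v<310)&(g>90)&(Z<30)&(Z>1)
print("tray",cv2.minAreaRect(W[bb][:,:2].astype(np.float32)),q(Z[bb]))
bb=bb&(Z>14);print("tray rim",cv2.minAreaRect(W[bb][:,:2].astype(np.float32)))
```

```text
grip 1213
[[588.2 156.1 265.3]
 [589.2 158.5 269. ]
 [598.4 167.6 274.1]
 [609.5 177.5 277.1]
 [612.7 180.3 278.1]]
top 1178 [599.2 168.2 273.8]
[[588.2 156.1 266.9]
 [589.4 158.5 269.8]
 [598.7 168.3 274.2]
 [609.6 178.1 277.2]
 [612.7 180.4 278.1]]
dark [[591.  175.3 210.7]
 [593.6 177.8 224. ]
 [599.4 185.1 260.8]
 [606.8 190.6 272.6]
 [610.2 192.2 273.8]]
90 12 [630.4 631.  631.7] [156.4 159. ]
100 60 [630.5 631.4 640.6] [156.7 176.7]
110 126 [630.9 636.7 650.9] [158.1 177.8]
120 114 [630.7 643.1 659.8] [156.9 173.9]
130 19 [626.6 627.9 629.6] [165.4 172.4]
140 17 [624.2 625.3 626.5] [165.4 172.2]
150 44 [621.7 630.4 635.4] [165.5 177.4]
160 24 [618.9 620.2 627.9] [165.4 177.3]
170 27 [616.1 617.7 626.2] [165.4 177.1]
180 26 [613.5 614.8 616.5] [165.3 172.5]
190 28 [610.8 611.9 613.2] [165.3 172.3]
200 11 [605.3 609.4 610.5] [158.7 174.4]
210 89 [602.  603.5 606.2] [157.  176.5]
220 99 [599.5 600.9 603.4] [157.2 177. ]
230 106 [596.9 598.1 599.9] [157.4 176.6]
240 121 [593.9 595.5 598. ] [157.6 177. ]
250 133 [591.5 592.8 595.7] [157.2 176.7]
260 147 [588.6 590.3 592.3] [157.5 177. ]
270 642 [588.2 593.1 604.2] [156.9 176.6]
280 443 [598.4 606.2 612.7] [159.3 176.5]
plate ((657.153564453125, 169.20269775390625), (130.56617736816406, 109.9450454711914), 0.4250948429107666) 11.69809193942018
tray ((582.4275512695312, -60.892662048339844), (166.08731079101562, 153.19073486328125), 4.709108829498291) [ 3.1  4.4  5.8 17.9 20. ]
tray rim ((570.2555541992188, -55.616180419921875), (140.44837951660156, 140.65122985839844), 4.933061122894287)
```

Run:
```python
from h import *
s=sense();print(s["time"],s["tool_pos"],s["qvel"],s["joint_pos"])
```

```text
1.45 [482.40843873 166.60723223 423.41331641] [ 0.04241301 -0.01018241 -0.0043533   0.00325085  0.00627351  0.00380913] [2.07944057e-01 2.44855504e-01 2.03704446e-01 1.53081801e+00
 5.27073212e-04 2.04286624e-01]
```

Call:
send_rows:
  targets:
    - [[0,0,-4,0,0,0,1],[0,0,-8,0,0,0,1],[0,0,-12.4,0,0,0,1],[2,0.3,-12.4,0,0,0,1],[2,0.3,-12.4,0,0,0,1]]

```text
time: 2.08
tool_pos: [501.6, 171.7, 299.2]
tool_rot: [-0.498, -0.502, 0.502, 0.498]
wrist_force: [-0.7, 0.2, 1.2]
finger_gap: 1.002
```

Call:
send_rows:
  targets:
    - [[0,0,0,0,0,0,1],[0,0,0,0,0,0,1]]

```text
time: 2.33
tool_pos: [502.3, 171.0, 301.2]
tool_rot: [0.499, 0.502, -0.501, -0.498]
wrist_force: [0.2, -0.4, -0.2]
finger_gap: 0.999
```

Run:
```python
from h import *
s=sense();print(s["time"],s["tool_pos"],s["qvel"],np.degrees(R.from_quat(s["tool_rot"]).as_rotvec()))
M=R.from_quat(s["tool_rot"]).as_matrix();print(M)
wshot(2);s=sense();print(s["tool_pos"])
```

```text
2.325 [502.34740677 170.97030876 301.19125939] [-6.23920596e-03  1.17561116e-03 -2.33567042e-03 -7.58985979e-04
 -1.38586703e-03  3.90601291e-06] [-69.16725028 -69.68545622  69.47678879]
[[-6.79519813e-03  2.32844935e-03 -9.99974201e-01]
 [ 9.99976688e-01  6.86222010e-04 -6.79361715e-03]
 [ 6.70385713e-04 -9.99997054e-01 -2.33305808e-03]]
[502.28408629 170.84206204 301.03907969]
```

View pics/wrist2.png

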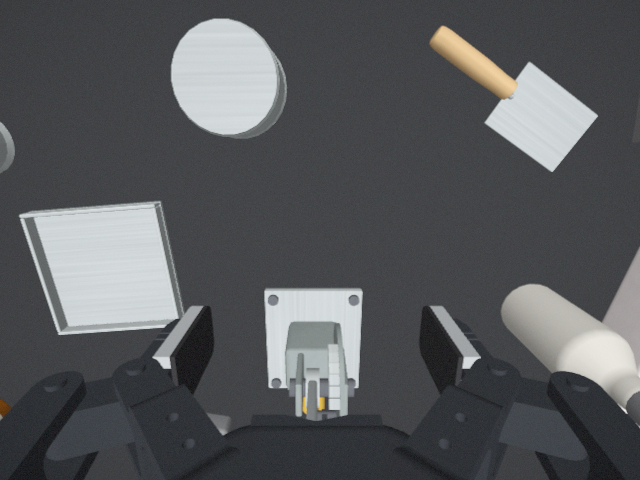

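Run:
```python
from h import *
np.set_printoptions(precision=1,suppress=True)
z=np.load("wrist2.npz");p,W=z["p"],z["W"];g=p.min(-1)
X,Y,Z=W[...,0],W[...,1],W[...,2];v,u=np.mgrid[0:480,0:640]
bb=(Z<25)&(Z>3)&(g>110)&(u>250)&(u<370)&(v>280)&(v<395)
k=cv2.morphologyEx(bb.astype(np.uint8),cv2.MORPH_OPEN,np.ones((3,3)))
print("plate",cv2.minAreaRect(W[k>0][:,:2].astype(np.float32)),np.median(Z[k>0]))
for z0 in range(100,230,10):
    m=(abs(Z-z0)<5)&(v<418)&(u>290)&(u<350)&(abs(Y-168)<25)
    if m.sum()>3: print(z0,m.sum(),np.percentile(X[m],[5,50,95]),np.percentile(Y[m],[5,50,95]))
bb=(u<190)&(u>15)&(v>190)&(v<340)&(g>90)&(Z>14)&(Z<25)
print("tray rim",cv2.minAreaRect(W[bb][:,:2].astype(np.float32)))
bb=(u<300)&(u>150)&(v<150)&(Z>48);print("wide",cv2.minEnclosingCircle(W[bb][:,:2].astype(np.float32)))
```

```text
plate ((656.7000732421875, 168.48155212402344), (129.39085388183594, 110.88494873046875), 0.2828002870082855) 11.637511410155696
100 231 [590.  631.6 640.8] [151.5 168.3 191. ]
110 453 [590.8 637.  649.9] [150.5 169.2 190.7]
120 526 [592.8 635.4 659.1] [154.7 163.7 191.1]
130 253 [595.6 599.  629.3] [166.9 185.9 192.3]
140 352 [601.3 606.9 626.3] [167.4 185.7 192.3]
150 593 [611.2 621.3 632.3] [168.  184.8 192.2]
160 112 [618.7 620.8 629.9] [165.2 170.6 192. ]
170 46 [616.3 617.8 618.8] [165.5 168.8 171.7]
tray rim ((570.3439331054688, -56.03846740722656), (140.5185089111328, 141.36843872070312), 4.843685626983643)
wide ((384.2778015136719, 94.94757080078125), 44.984703063964844)
```

Call:
send_rows:
  targets:
    - [[4,-0.1,-0.2,0,0,0,1],[8,-0.15,-0.2,0,0,0,1],[10.8,-0.15,-0.2,0,0,0,1],[10.8,-0.15,-0.2,0,0,0,1],[10.8,-0.15,-0.2,0,0,0,0.7],[10.8,-0.15,-0.2,0,0,0,0.6]]
  grip_force: 40

```text
time: 3.12
tool_pos: [609.1, 169.1, 298.5]
tool_rot: [0.498, 0.502, -0.502, -0.498]
wrist_force: [0.1, -0.5, -0.9]
finger_gap: 0.605
```

Run:
```python
from h import *
wshot(3);s=sense();print(s["tool_pos"],s["finger_gap"],s["wrist_force"])
p,d=capture("scene");cv2.imwrite("pics/s3.png",cv2.resize(p[160:360,340:560,::-1],None,fx=3,fy=3,interpolation=cv2.INTER_CUBIC))
```

```text
[609.20252996 169.13771514 298.47553509] 0.6036171385097839 [ 0.193646    0.39518332 -0.2101942 ]
```

View pics/s3.png

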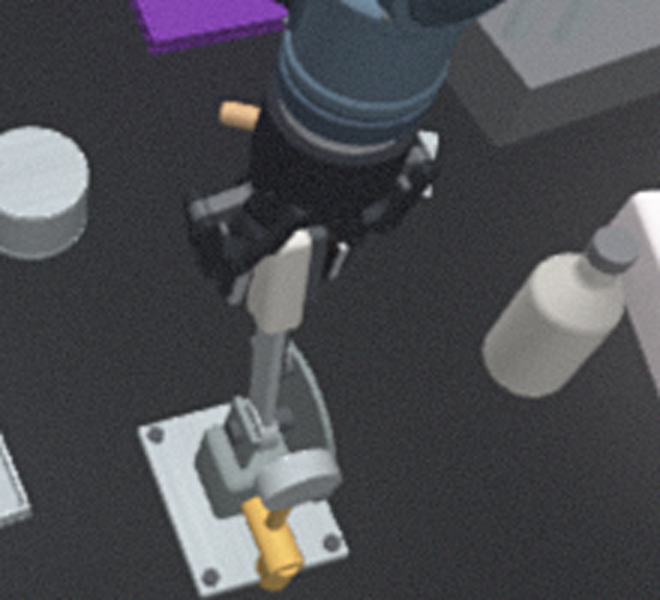

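View pics/wrist3.png

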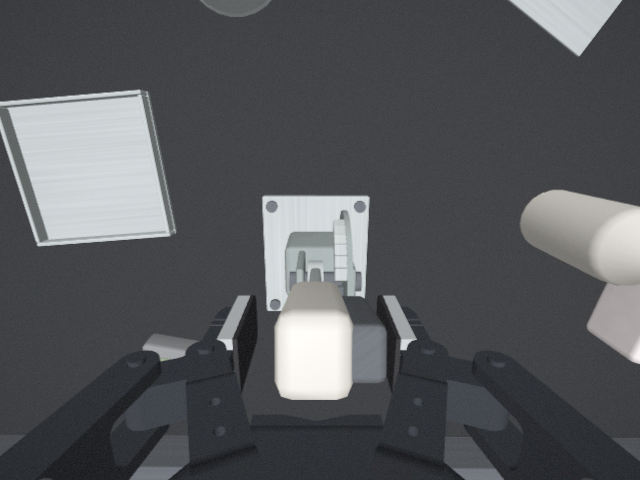

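The fingers straddle the grip (white 278–350, button 350–385 in the wrist view), with the pads on both sides. Closing now.

Call:
send_rows:
  targets:
    - [[0,0,0,0,0,0,0.45],[0,0,0,0,0,0,0.3],[0,0,0,0,0,0,0.15],[0,0,0,0,0,0,0],[0,0,0,0,0,0,0],[0,0,0,0,0,0,0]]
  grip_force: 40

```text
time: 3.98
tool_pos: [609.8, 168.4, 299.1]
tool_rot: [0.499, 0.501, -0.501, -0.498]
wrist_force: [-2.3, -2.3, 6.6]
finger_gap: 0.298
```

Run:
```python
from h import *
wshot(4);s=sense();print(s["tool_pos"],s["finger_gap"],s["wrist_force"],s["torque"])
```

```text
[609.86240813 168.42654183 299.15035884] 0.3026885787509065 [-2.83429835 -2.4268175   6.12630536] [0.16119343 0.44702215 0.02523048]
```

View pics/wrist4.png

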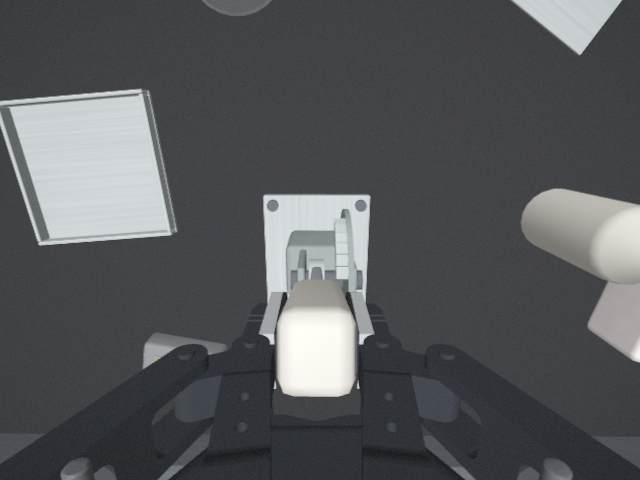

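Call:
send_rows:
  targets:
    - [[-0.8,0,-0.25,0,0,0,0],[-1.7,0,-0.6,0,0,0,0],[-2.6,0,-0.95,0,0,0,0],[-3.4,0,-1.4,0,0,0,0],[-4.2,0,-1.85,0,0,0,0],[-4.9,0,-2.35,0,0,0,0],[-5.6,0,-2.9,0,0,0,0],[-6.3,0,-3.5,0,0,0,0]]

```text
time: 5.03
tool_pos: [548.2, 168.2, 265.7]
tool_rot: [0.5, 0.502, -0.5, -0.497]
wrist_force: [-2.7, -3.3, 10.3]
finger_gap: 0.297
```

Run:
```python
from h import *
wshot(5);s=sense();print(s["tool_pos"],s["finger_gap"],s["wrist_force"],s["torque"])
```

```text
[547.07298271 168.19265771 264.62884947] 0.29851620870058887 [-1.37103983 -2.28691979  9.11587011] [-0.26800189 -0.1070307   0.02597737]
```

View pics/wrist5.png

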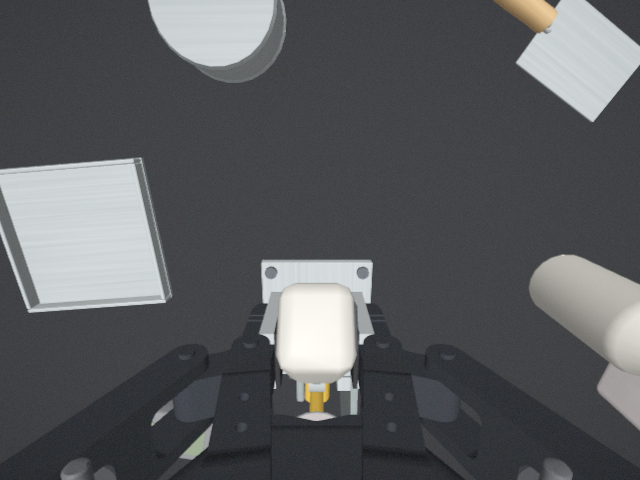

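Call:
send_rows:
  targets:
    - [[-0.65,0,-0.65,0,0,0,0],[-1.25,0,-1.3,0,0,0,0],[-1.8,0,-2.05,0,0,0,0],[-2.35,0,-2.8,0,0,0,0],[-2.8,0,-3.6,0,0,0,0],[-3.25,0,-4.4,0,0,0,0],[-3.6,0,-5.25,0,0,0,0],[-3.95,0,-6.1,0,0,0,0],[-4.2,0,-7,0,0,0,0],[-4.4,0,-7.9,0,0,0,0],[-4.6,0,-8.7,0,0,0,0],[-4.7,0,-9.4,0,0,0,0],[-4.7,0,-9.7,0,0,0,0],[-4.7,0,-9.7,0,0,0,0]]

```text
time: 6.82
tool_pos: [499.3, 168.0, 166.3]
tool_rot: [-0.499, -0.501, 0.502, 0.498]
wrist_force: [-5.0, -2.3, 5.1]
finger_gap: 0.303
```

Run:
```python
from h import *
np.set_printoptions(precision=1,suppress=True)
p,d,W,s=wshot(6);print(s["tool_pos"],s["finger_gap"],s["wrist_force"],s["torque"])
v,u=np.mgrid[0:480,0:640];X,Y,Z=np.moveaxis(W,-1,0)
for x0 in range(450,600,10):
    m=(abs(X-x0)<5)&(abs(Y-168)<8)&(p.min(-1)>80)
    if m.sum()>5: print(x0,m.sum(),np.percentile(Z[m],[10,50,90]))
```

```text
[499.3 168.  166.3] 0.302580213874238 [-5.  -2.3  5.1] [-0.3  0.4  0. ]
470 2140 [117.5 130.9 136.1]
480 1353 [135.6 136.4 137.2]
490 1183 [134.5 135.3 136.1]
500 1065 [133.4 134.1 134.9]
510 988 [132.1 132.9 133.7]
520 850 [131.  131.8 132.5]
530 19 [130.6 130.8 131.2]
```

View pics/wrist6.png

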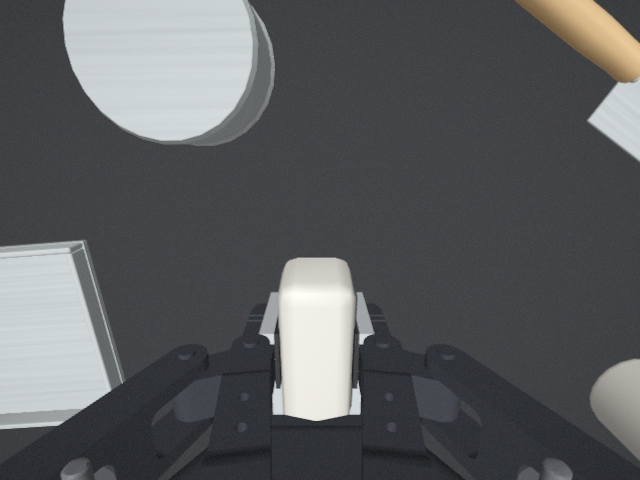

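Call:
send_rows:
  targets:
    - [[0,0,-0.3,0,0,0,0],[0,0,-0.5,0,0,0,0],[0,0,-0.5,0,0,0,0]]

```text
time: 7.25
tool_pos: [499.1, 168.0, 164.8]
tool_rot: [-0.499, -0.501, 0.502, 0.498]
wrist_force: [-13.3, -5.5, 31.6]
finger_gap: 0.297
```

Run:
```python
from h import *
np.set_printoptions(precision=1,suppress=True)
p,d,W,s=wshot(7);print(s["tool_pos"],s["finger_gap"],s["wrist_force"],s["torque"])
X,Y,Z=np.moveaxis(W,-1,0)
for x0 in range(480,530,10):
    m=(abs(X-x0)<5)&(abs(Y-168)<8)&(p.min(-1)>80)
    if m.sum()>5: print(x0,m.sum(),np.percentile(Z[m],[10,50,90]))
```

```text
[499.1 168.  164.8] 0.2968083119701575 [-13.3  -5.5  31.6] [-0.8  2.3  0. ]
480 1343 [134.1 134.9 135.7]
490 1209 [133.1 133.9 134.7]
500 1071 [132.  132.8 133.6]
510 992 [130.9 131.7 132.4]
520 826 [129.9 130.6 131.3]
```

Call:
send_rows:
  targets:
    - [[0,0,0.1,0,0,0,0.5],[0,0,0.2,0,0,0,0.8],[0,0,0.3,0,0,0,1],[0,0,0.3,0,0,0,1]]

```text
time: 7.8
tool_pos: [500.0, 168.7, 163.6]
tool_rot: [-0.498, -0.501, 0.502, 0.499]
wrist_force: [-1.5, 0.7, 0.4]
finger_gap: 0.997
```

Run:
```python
from h import *
np.set_printoptions(precision=1,suppress=True)
p,d,W,s=wshot(8);print(s["tool_pos"],s["finger_gap"],s["wrist_force"],s["torque"])
X,Y,Z=np.moveaxis(W,-1,0)
for x0 in range(480,530,10):
    m=(abs(X-x0)<5)&(abs(Y-168)<8)&(p.min(-1)>80)
    if m.sum()>5: print(x0,m.sum(),np.percentile(Z[m],[10,50,90]))
```

```text
[500.  168.7 163.6] 0.9965853128092216 [-1.5  0.7  0.4] [0. 0. 0.]
480 1786 [147.1 147.9 148.8]
490 1380 [145.6 146.5 147.5]
500 1199 [143.7 144.7 145.6]
510 803 [142.1 143.  143.8]
520 23 [0.8 1.6 2.3]
```

View pics/wrist8.png

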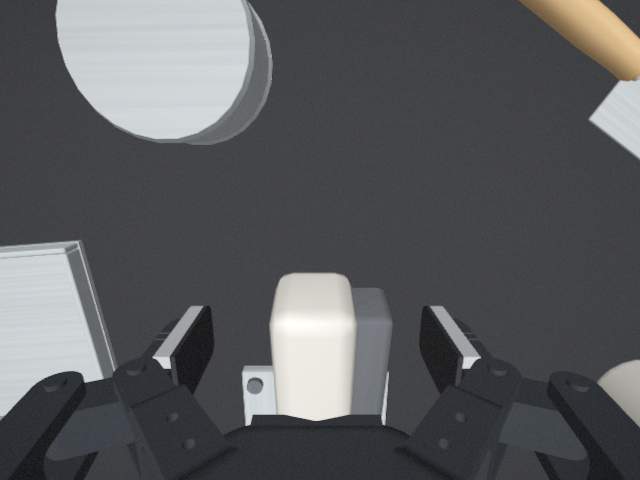

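The button is out (dark, 352–390). The lever top rose by about 12 mm, which fits the latched rest at 1.13 rad. I'll check that it stays there.

Call:
send_rows:
  targets:
    - [[0,0,0,0,0,0,1],[0,0,0,0,0,0,1],[0,0,0,0,0,0,1]]

```text
time: 8.22
tool_pos: [500.1, 169.0, 163.9]
tool_rot: [0.498, 0.502, -0.502, -0.498]
wrist_force: [-0.2, -1.2, 0.7]
finger_gap: 0.998
```

Run:
```python
from h import *
np.set_printoptions(precision=1,suppress=True)
p,d,W,s=wshot(9);print(s["time"],s["tool_pos"],s["finger_gap"],s["wrist_force"],s["torque"])
X,Y,Z=np.moveaxis(W,-1,0)
for x0 in range(480,520,10):
    m=(abs(X-x0)<5)&(abs(Y-168)<8)&(p.min(-1)>80)
    if m.sum()>5: print(x0,m.sum(),np.percentile(Z[m],[10,50,90]))
```

```text
8.225 [500.1 169.  163.9] 0.9984441146052538 [-0.2 -1.2  0.7] [-0.  0. -0.]
480 1782 [147.1 147.9 148.8]
490 1377 [145.6 146.6 147.6]
500 1193 [143.7 144.6 145.6]
510 864 [142.1 142.9 143.7]
```

Call:
send_rows:
  targets:
    - [[0,0,5,0,0,0,1],[0,0,10,0,0,0,1],[0,0,14.6,0,0,0,1],[-1,-5,14.6,0,0,0,1],[-2,-10,14.6,0,0,0,1],[-3,-16,14.6,0,0,0,1],[-4,-22,14.6,0,0,0,1],[-5,-28,14.6,0,0,0,1],[-6,-33.4,14.6,0,0,0,1],[-6,-33.4,14.6,0,0,0,1],[-6,-33.4,14.6,0,0,0,1],[-6,-33.4,14.6,0,0,0,1]]

```text
time: 9.78
tool_pos: [440.3, -163.8, 309.9]
tool_rot: [0.498, 0.502, -0.502, -0.498]
wrist_force: [-0.6, -0.0, 0.4]
finger_gap: 0.997
```

Run:
```python
from h import *
np.set_printoptions(precision=2,suppress=True)
p,d,W,s=wshot(10);print(s["time"],s["tool_pos"],s["qvel"],s["wrist_force"]);print(R.from_quat(s["tool_rot"]).as_matrix())
X,Y,Z=np.moveaxis(W,-1,0)
m=(abs(X-437)<60)&(abs(Y+164)<40)&(Z>95)&(Z<106);P=W[m][:,:2].astype(np.float32)
print("beaker",m.sum(),cv2.minEnclosingCircle(P),cv2.minAreaRect(P),np.median(Z[m]))
p,d=capture("scene");cv2.imwrite("pics/s10.png",p[:,:,::-1]);np.savez("scene10.npz",p=p,d=d)
```

```text
9.775 [ 440.26 -163.81  309.9 ] [ 0.01  0.   -0.   -0.   -0.   -0.  ] [-0.58 -0.    0.38]
[[-0.01 -0.   -1.  ]
 [ 1.    0.   -0.01]
 [ 0.   -1.    0.  ]]
beaker 3459 ((437.1337890625, -164.99378967285156), 27.95667839050293) ((436.8404846191406, -164.6653594970703), (54.961463928222656, 54.31154251098633), 63.16765213012695) 101.56920181228747
```

View pics/wrist10.png

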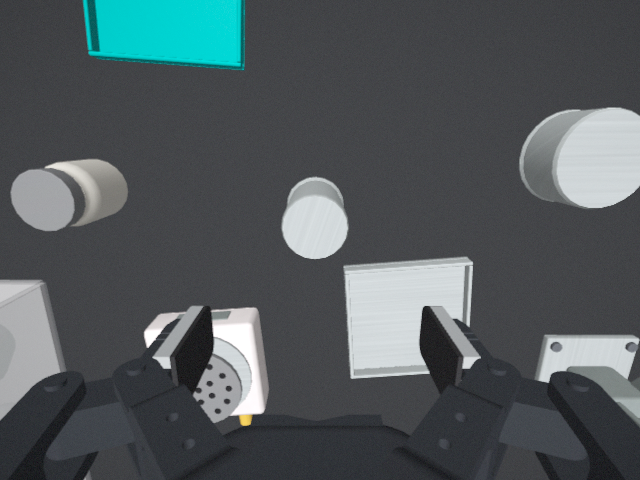

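View pics/s10.png

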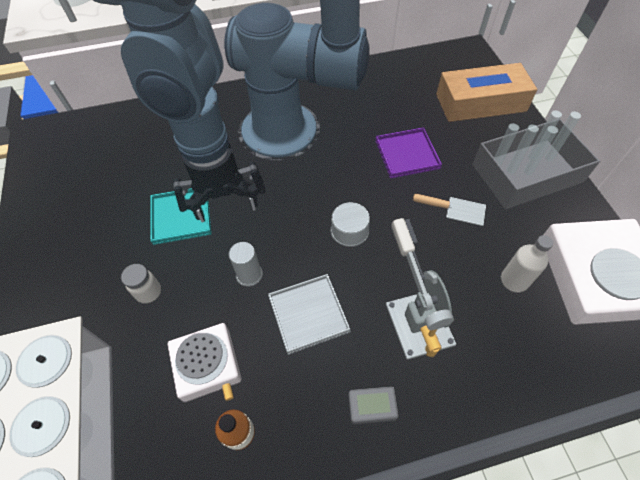

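The beaker stands at (315,220) in the wrist view, at world (437,-165). The lever stays down in the scene view. Descending to grasp.

Call:
send_rows:
  targets:
    - [[-0.3,0,-5,0,0,0,1],[-0.3,0,-9,0,0,0,1],[-0.3,0,-12,0,0,0,1],[-0.3,0,-15,0,0,0,1],[-0.3,0,-17.5,0,0,0,1],[-0.3,0,-19.2,0,0,0,1],[-0.3,0,-19.2,0,0,0,1],[-0.3,0,-19.2,0,0,0,0.8],[-0.3,0,-19.2,0,0,0,0.7],[-0.3,0,-19.2,0,0,0,0.6],[-0.3,0,-19.2,0,0,0,0.4],[-0.3,0,-19.2,0,0,0,0.4],[-0.3,0,-19.2,0,0,0,0.4]]
  grip_force: 45

```text
time: 11.5
tool_pos: [437.9, -165.2, 119.1]
tool_rot: [0.499, 0.502, -0.501, -0.498]
wrist_force: [0.2, 2.6, 5.9]
finger_gap: 0.644
```

Run:
```python
from h import *
np.set_printoptions(precision=2,suppress=True)
p,d,W,s=wshot(11);print(s["time"],s["tool_pos"],s["finger_gap"],s["wrist_force"])
X,Y,Z=np.moveaxis(W,-1,0)
m=(abs(X-437)<40)&(abs(Y+164)<29)&(Z>95)&(Z<106);P=W[m][:,:2].astype(np.float32)
print("beaker",m.sum(),cv2.minEnclosingCircle(P),np.median(Z[m]))
```

```text
11.5 [ 437.86 -165.22  119.06] 0.643886890084886 [0.23 2.56 5.88]
beaker 17302 ((431.1634826660156, -164.0060272216797), 29.549570083618164) 101.56300778251929
```

View pics/wrist11.png

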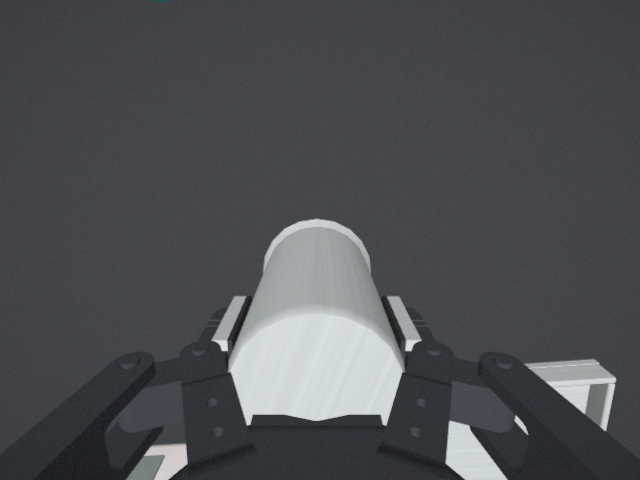

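Call:
send_rows:
  targets:
    - [[0,0,2,0,0,0,0.4],[0,0,5,0,0,0,0.4],[0,0,9,0,0,0,0.4],[2,-1.3,12,0,0,0,0.4],[5,-3.3,12,0,0,0,0.4],[9,-5.9,12,0,0,0,0.4],[13,-8.5,12,0,0,0,0.4],[16.5,-10.8,12,0,0,0,0.4],[18.4,-12.05,12,0,0,0,0.4],[18.4,-12.05,12,0,0,0,0.4],[18.4,-12.05,12,0,0,0,0.4]]

```text
time: 12.92
tool_pos: [620.4, -285.1, 237.6]
tool_rot: [-0.498, -0.501, 0.502, 0.499]
wrist_force: [-0.0, 1.2, -1.7]
finger_gap: 0.643
```

Run:
```python
from h import *
np.set_printoptions(precision=2,suppress=True)
p,d,W,s=wshot(12);print(s["time"],s["tool_pos"],s["finger_gap"],s["wrist_force"])
p,d=capture("top");cv2.imwrite("pics/t12.png",p[:,:,::-1]);np.savez("top12.npz",p=p,d=d)
p,d=capture("scene");cv2.imwrite("pics/s12.png",p[:,:,::-1]);np.savez("scene12.npz",p=p,d=d)
```

```text
12.925 [ 620.42 -285.08  237.64] 0.6428741097382537 [-0.    1.17 -1.7 ]
```

View pics/wrist12.png

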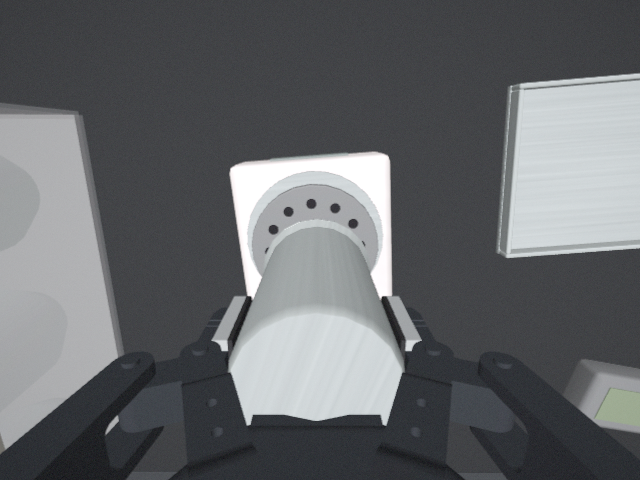

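View pics/s12.png

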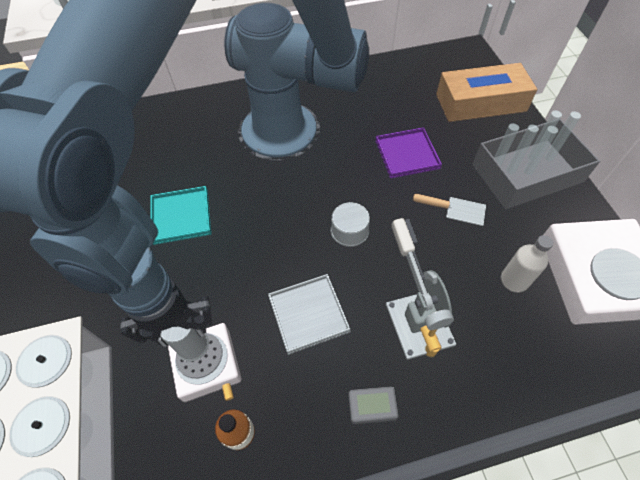

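Run:
```python
from h import *
np.set_printoptions(precision=2,suppress=True)
z=np.load("wrist12.npz");W=z["W"];X,Y,Z=np.moveaxis(W,-1,0)
m=(abs(X-621)<60)&(abs(Y+285)<60)&(Z>63)&(Z<76)
P=W[m];print(m.sum(),np.median(P[:,2]))
# far (-x) boundary fit circle with radius 45
cnt=cv2.findContours(m.astype(np.uint8),cv2.RETR_EXTERNAL,cv2.CHAIN_APPROX_NONE)[0]
c=max(cnt,key=len)[:,0];B=W[c[:,1],c[:,0]];B=B[B[:,0]<612]
from scipy.optimize import least_squares
r=least_squares(lambda a:np.hypot(B[:,0]-a[0],B[:,1]-a[1])-45,[620,-285],loss="soft_l1");print(r.x,len(B),np.abs(r.fun).mean())
m=(abs(X-600)<60)&(abs(Y+285)<40)&(Z>110)&(Z<126);print(np.nanpercentile(Y[m],[1,99]),np.nanmin(Z[(abs(X-600)<60)&(abs(Y+285)<30)&(Z>100)]))
```

```text
4845 70.6688189699457
[ 622.67 -286.1 ] 235 7.238088414216996
[-314.18 -255.34] 118.98176799363534
```

Call:
send_rows:
  targets:
    - [[0.1,0,-2,0,0,0,0.4],[0.1,0,-4,0,0,0,0.4],[0.1,0,-4.6,0,0,0,0.4],[0.1,0,-5.2,0,0,0,0.4],[0.1,0,-5.7,0,0,0,0.4],[0.1,0,-6.1,0,0,0,0.4],[0.1,0,-6.4,0,0,0,0.4],[0.1,0,-6.4,0,0,0,0.4]]

```text
time: 14.08
tool_pos: [622.0, -285.3, 176.1]
tool_rot: [0.499, 0.502, -0.501, -0.498]
wrist_force: [-4.5, 2.5, 9.4]
finger_gap: 0.645
```

```bash
cat > padchk.py <<'E'
from h import *
import sys
np.set_printoptions(precision=2,suppress=True)
k=sys.argv[1]
p,d,W,s=wshot(k);print(s["time"],s["tool_pos"],s["finger_gap"],s["wrist_force"],s["torque"])
X,Y,Z=np.moveaxis(W,-1,0)
r=np.hypot(X-621,Y+285.5);m=(r>34)&(r<43)&(Z<80)&(Z>45)&(X<615);print("pad z",m.sum(),np.percentile(Z[m],[10,50,90]))
m=(X<563.5)&(X<575)&(X>561)&(abs(Y+285)<50)&(Z>35)&(Z<60);print("box z",np.median(Z[m]) if m.sum() else None)
E
python3 padchk.py 13
```

```text
14.075 [ 621.99 -285.26  176.08] 0.6448335598564137 [-4.53  2.47  9.36] [ 0.72  1.12 -0.06]
pad z 3158 [57.87 58.63 59.46]
box z 44.97827859809084
```

View pics/wrist13.png

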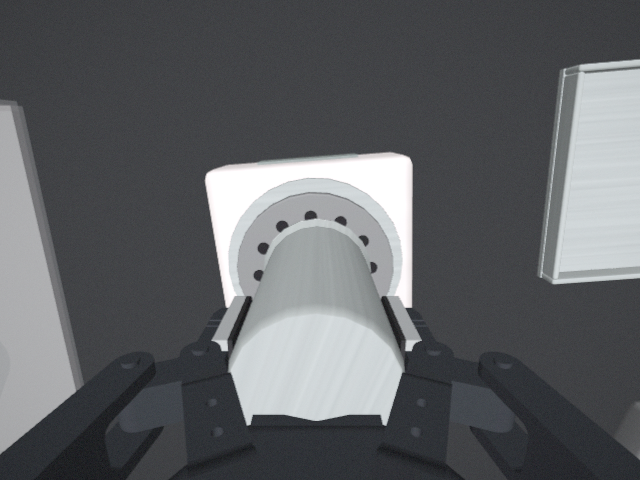

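Call:
send_rows:
  targets:
    - [[0,0,-0.2,0,0,0,0.4],[0,0,-0.4,0,0,0,0.4],[0,0,-0.4,0,0,0,0.4]]

```text
time: 14.5
tool_pos: [622.1, -285.2, 175.9]
tool_rot: [0.5, 0.502, -0.501, -0.497]
wrist_force: [-11.3, 7.0, 26.5]
finger_gap: 0.647
```

```bash
python3 padchk.py 14
```

```text
14.5 [ 622.12 -285.22  175.9 ] 0.6470590023156056 [-11.33   6.98  26.45] [1.56 2.37 0.  ]
pad z 3161 [57.75 58.55 59.44]
box z 45.00823217873088
```

Force rose to 26 N with no further pad travel, so the pad is on its stop. Holding for 2.5 s.

Call:
send_rows:
  targets:
    - [[0,0,0,0,0,0,0.4],[0,0,0,0,0,0,0.4],[0,0,0,0,0,0,0.4],[0,0,0,0,0,0,0.4],[0,0,0,0,0,0,0.4],[0,0,0,0,0,0,0.4],[0,0,0,0,0,0,0.4],[0,0,0,0,0,0,0.4],[0,0,0,0,0,0,0.4],[0,0,0,0,0,0,0.4],[0,0,0,0,0,0,0.4],[0,0,0,0,0,0,0.4],[0,0,0,0,0,0,0.4],[0,0,0,0,0,0,0.4],[0,0,0,0,0,0,0.4],[0,0,0,0,0,0,0.4],[0,0,0,0,0,0,0.4],[0,0,0,0,0,0,0.4],[0,0,0,0,0,0,0.4],[0,0,0,0,0,0,0.4]]

```text
time: 17.05
tool_pos: [622.1, -285.2, 175.9]
tool_rot: [0.5, 0.502, -0.501, -0.497]
wrist_force: [-10.8, 7.0, 27.0]
finger_gap: 0.646
```

```bash
python3 padchk.py 15
python3 - <<'E'
from h import *
p,d=capture("scene");cv2.imwrite("pics/s15.png",p[:,:,::-1]);np.savez("scene15.npz",p=p,d=d)
E
```

```text
17.05 [ 622.12 -285.2   175.86] 0.6458416909878252 [-10.76   7.03  27.02] [ 1.61  2.4  -0.02]
pad z 3155 [57.74 58.54 59.33]
box z 45.015496671560356
```

View pics/s15.png

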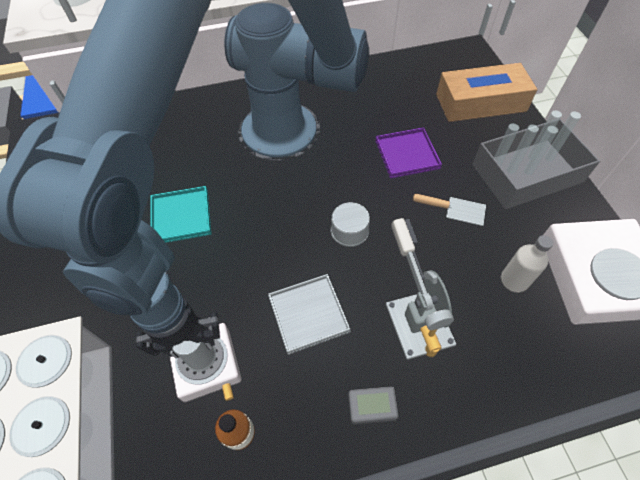

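Call:
send_rows:
  targets:
    - [[0,0,1,0,0,0,0.4],[0,0,3,0,0,0,0.4],[0,0,5,0,0,0,0.4],[-0.5,2,6,0,0,0,0.4],[-1.3,5.5,6,0,0,0,0.4],[-2.2,9.5,6,0,0,0,0.4],[-3.1,13.5,6,0,0,0,0.4],[-4,17.5,6,0,0,0,0.4],[-4.8,21,6,0,0,0,0.4],[-5.25,22.9,6,0,0,0,0.4],[-5.25,22.9,6,0,0,0,0.4],[-5.25,22.9,3,0,0,0,0.4],[-5.25,22.9,0,0,0,0,0.4],[-5.25,22.9,-1,0,0,0,0.4],[-5.25,22.9,-1,0,0,0,0.4]]

```text
time: 19.02
tool_pos: [569.5, -57.2, 159.5]
tool_rot: [-0.498, -0.501, 0.502, 0.499]
wrist_force: [0.0, 1.1, -0.6]
finger_gap: 0.642
```

Run:
```python
from h import *
np.set_printoptions(precision=2,suppress=True)
p,d,W,s=wshot(16);print(s["time"],s["tool_pos"],s["finger_gap"],s["wrist_force"])
p,d=capture("scene");cv2.imwrite("pics/s16.png",p[200:400,150:500,::-1])
```

```text
19.025 [569.45 -57.21 159.52] 0.6423626057243166 [ 0.01  1.13 -0.57]
```

View pics/wrist16.png

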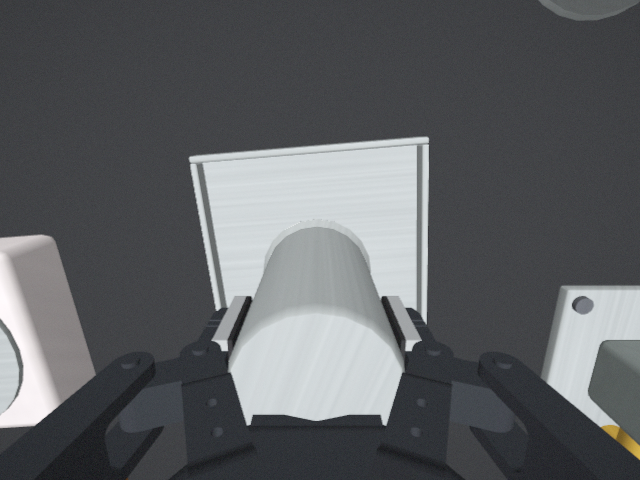

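View pics/s16.png

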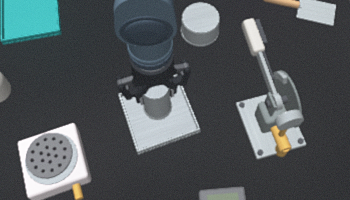

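The beaker is centred over the steel tray, whose floor spans 205–420 in the wrist view. Lowering gently.

Call:
send_rows:
  targets:
    - [[0,0,-1,0,0,0,0.4],[0,0,-2,0,0,0,0.4],[0,0,-2.6,0,0,0,0.4],[0,0,-3.0,0,0,0,0.4],[0,0,-3.3,0,0,0,0.4],[0,0,-3.5,0,0,0,0.4],[0,0,-3.6,0,0,0,0.4],[0,0,-3.7,0,0,0,0.4],[0,0,-3.7,0,0,0,0.4]]

```text
time: 20.25
tool_pos: [569.8, -56.6, 123.2]
tool_rot: [0.499, 0.502, -0.501, -0.498]
wrist_force: [0.0, 0.5, 0.3]
finger_gap: 0.646
```

Call:
send_rows:
  targets:
    - [[0,0,-0.1,0,0,0,0.4],[0,0,-0.2,0,0,0,0.4],[0,0,-0.2,0,0,0,0.4]]

```text
time: 20.62
tool_pos: [569.8, -56.5, 123.1]
tool_rot: [0.499, 0.502, -0.501, -0.498]
wrist_force: [-5.0, 0.8, 13.0]
finger_gap: 0.644
```

Call:
send_rows:
  targets:
    - [[0,0,0.1,0,0,0,0.4],[0,0,0.15,0,0,0,0.5],[0,0,0.15,0,0,0,0.7],[0,0,0.15,0,0,0,0.85],[0,0,0.15,0,0,0,1],[0,0,0.15,0,0,0,1],[0,0,0.15,0,0,0,1]]

```text
time: 21.5
tool_pos: [569.6, -56.5, 122.4]
tool_rot: [0.498, 0.502, -0.502, -0.499]
wrist_force: [-0.5, -0.7, 0.2]
finger_gap: 0.998
```

Run:
```python
from h import *
np.set_printoptions(precision=2,suppress=True)
p,d,W,s=wshot(17);print(s["time"],s["tool_pos"],s["finger_gap"],s["wrist_force"])
```

```text
21.5 [569.6  -56.52 122.37] 0.9984615895114775 [-0.48 -0.75  0.17]
```

View pics/wrist17.png

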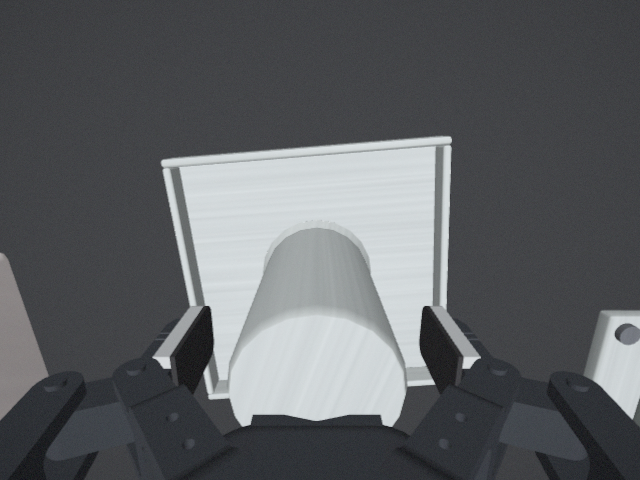

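The pads (210 and 425) stand clear of the beaker (232–405). Retreating straight up, then back.

Call:
send_rows:
  targets:
    - [[0,0,2,0,0,0,1],[0,0,5,0,0,0,1],[0,0,9,0,0,0,1],[0,0,13,0,0,0,1],[0,0,18,0,0,0,1],[-6,0,20,0,0,0,1],[-12,0,20,0,0,0,1],[-12,0,20,0,0,0,1],[-12,0,20,0,0,0,1],[-12,0,20,0,0,0,1]]

```text
time: 22.8
tool_pos: [451.1, -56.8, 322.8]
tool_rot: [0.499, 0.502, -0.501, -0.498]
wrist_force: [0.1, -0.4, 0.3]
finger_gap: 1.005
```

Run:
```python
from h import *
np.set_printoptions(precision=2,suppress=True)
p,d,W,s=wshot(18);print(s["time"],s["tool_pos"],s["finger_gap"],s["wrist_force"])
X,Y,Z=np.moveaxis(W,-1,0)
def rep(n,W):
    X,Y,Z=np.moveaxis(W,-1,0)
    m=(abs(X-570)<50)&(abs(Y+56)<50)&(Z>96)&(Z<112);A=W[m]
    if m.sum()>50:
        c=cv2.minEnclosingCircle(A[:,:2].astype(np.float32));pl=np.linalg.lstsq(np.c_[A[:,:2]-A[:,:2].mean(0),np.ones(len(A))],A[:,2],rcond=None)[0]
        print(n,"beaker top",c,np.median(A[:,2]),"tilt",np.hypot(pl[0],pl[1]))
    r=np.hypot(X-621,Y+285.5);m=(r<40)&(Z>40)&(Z<90)
    if m.sum()>50: print(n,"pad z",m.sum(),np.median(Z[m]))
    for x0 in (485,500,515):
        m=(abs(X-x0)<5)&(abs(Y-168)<8)&(Z>90)
        if m.sum()>5: print(n,"lever top z at",x0,np.median(Z[m]))
rep("wrist",W)
for n in("scene","top"):
    p,d=capture(n);cv2.imwrite(f"pics/{n}18.png",p[:,:,::-1]);rep(n,cloud(n,d))
```

```text
22.8 [451.11 -56.79 322.77] 1.0049578354901707 [ 0.1  -0.44  0.33]
wrist beaker top ((568.342041015625, -56.00794982910156), 27.969676971435547) 105.51121672575408 tilt 0.049693606420954266
wrist pad z 2240 70.3320540454306
wrist lever top z at 485 147.54946591120643
wrist lever top z at 500 144.84994558401814
wrist lever top z at 515 141.98057530119428
scene beaker top ((570.5078735351562, -55.43263244628906), 28.24122428894043) 104.66681486161582 tilt 0.029372048243762734
scene pad z 1320 69.88261345882478
scene lever top z at 485 146.76693118949458
scene lever top z at 500 144.56636721794666
scene lever top z at 515 140.86772099563677
top pad z 587 68.57721956227033
top lever top z at 485 144.76637843171625
top lever top z at 500 141.7361393291784
top lever top z at 515 139.72406959080308
```

View pics/scene18.png

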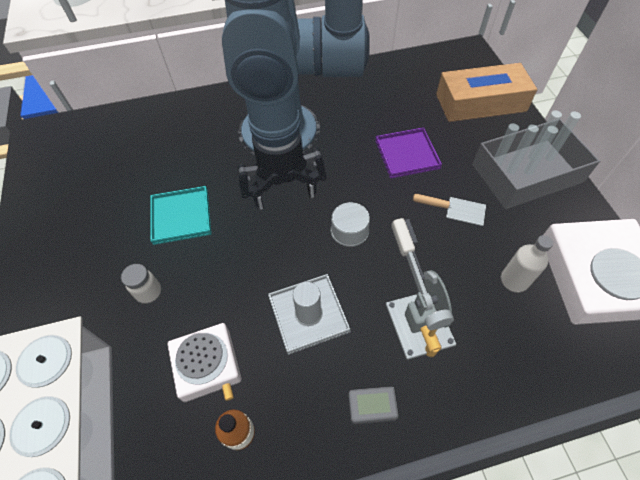

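View pics/top18.png

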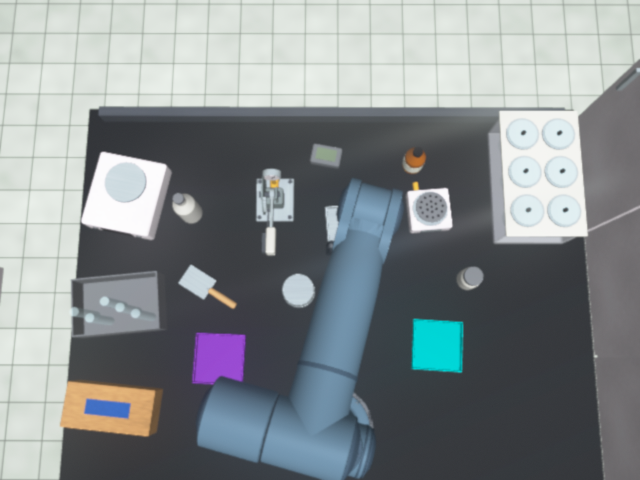

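The final views show the beaker standing in the steel tray at scene (308,303), the pad up at (200,355), the lever down at (405,235) and the bystanders where they were. Handing in.

```bash
python3 -c "
from plant import *
print(sign_off())"
```

```text
the job is handed in; nothing more can be done
None
```

The job is done and handed in at about 23 s of the 58 s allowed; no verdict was reported.

**What I did:**
- **Lever:** I squeezed the release button and swung the lever onto its stop (about 32 N there). When I let go, the lever came up about 12 mm, to about 1.12 rad, and stayed there with the button out.
- **Blow-out:** I picked up the narrow beaker mouth down and pressed it onto the pad. Under about 27 N the pad showed no further travel, so it was on its stop. I held it there for 2.5 s, with the tool about 1 mm from the pad's middle.
- **Set down:** I lowered the beaker into the steel tray until it touched, released it and backed the arm away.

**Last checks:**
- **Beaker:** its top is at about (569, -56) mm and 105 mm high, within 2 mm of the tray's centre. Flat on the 4 mm floor it should read 104 mm.
- **Pad and lever:** the pad is back up, reading 69–70 mm against 69 mm. The lever is still latched down.
- **Bystanders:** none looks moved in the pictures; I did not measure them.
- **Arm:** nothing was touching the gripper.

**Disagreements:**
- The camera views differed by up to about 4 mm on positions above the bench, such as the beaker's top and the lever's top face.
- A rough plane fit of the beaker's top gave a tilt of 0.03–0.05 rad. I put this down to depth noise, and it is still under the 0.1 rad limit.
- The top view could not confirm the beaker's final position because the arm hid it.

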